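# Tap the packing piece home in the covered jig

### The arm

A 6-joint arm with a two-finger parallel gripper is mounted at the origin on a cart in front of the work surface, level with it; the furniture and walls round the work are solid. World frame = base frame: x ahead of the robot, y to its left, z up, the work surface at z = 0. Lengths are in m, angles in rad, forces in N, time in s.
With the tool pointing down it reaches from about 0.35 to 0.85 m from the base axis. Payload 8.1 kg.
Tool frame: the origin (TCP) lies midway between the tips of the shut fingers; the grasp point (between the pads) lies 19 mm behind it (arm.pinch_z is the z of the grasp point in the tool frame, in m); z points along the fingers, y is the line along which they close (so a half turn about z gives the same grasp; the last joint's range is limited). The gripper opens to 93 mm and grips with 3 to 60 N. Pads are 15 mm wide; open, the fingers measure 128 mm over their backs; the gripper's body (75 mm by 188 mm) begins 65 mm behind the grasp point.
Start: joints at [-1.433, 0.13, 1.488, -0, 1.523, -0.085], TCP at [0.133, -0.585, 0.219] pointing down, gripper open.
Joint ranges: [-2.96, 2.96], [-0.89, 2.26], [0.02, 2.5], [-1.34, 4.48], [0, 2.73], [-2.66, 2.66]. Speed limits (rad/s): [2.39, 2.39, 2.79, 3.14, 3.14, 3.14].

### API

Orientations are given as a 3x3 rotation matrix whose columns are the frame's x, y, z axes.
In Python, from plant import arm gives the robot as it stands.
- The arm moves only by the shell command python3 -m jog 'ROWS' [FORCE]. ROWS is JSON, a list of rows, each a list of 3 entries, a list of its own where there are three numbers: the shift along the world's x, y, z in units of 4 cm (1.0 is 4 cm), then the turn, a rotation vector about the world's x, y, z in units of 4 degrees (1.0 is 4 degrees), then the opening, from 0 (shut) to 1 (fully open). A call has exactly 8 rows; each row shifts and turns the commanded pose from where the row before left it; what a row does not reach is not made up. A row lasts 1/12 s, in which the tool goes at most 41.7 mm and 7.16 degrees, less where a joint would pass 70% of its speed; a pose out of reach is approached as far as the arm can. A call with a number of a shift or a turn outside -1 to 1 is refused whole. A call with a gripper value outside its range is refused whole. The fingers move at their own pace and stop on an object; FORCE is the grip in N (left out, the last holds). Time passes only in rows, so rows that do not move let the fingers close, or fill a call up. It gives the time, the measured TCP pose, the force, the opening and the grip force at its end, in the units of the state.
- arm.state(): the state, without advancing time (a new reading comes with each control period).
- arm.capture(name): name is "scene" or "top" or "wrist"; returns the picture (480x640x3 uint8, red, green, blue); there is no depth.
- arm.camera_params(name): a dict with "vfov" (degrees; the focal length in pixels is half the picture's height over the tangent of half this angle, whatever the lens; pixels are square), "cx", "cy" (the principal point, pixels), "R" (3x3) and "t" (3): a world point X has camera coordinates R X + t; the wrist camera has in their place "hand_eye" (4x4, takes a point from camera to tool coordinates, whose origin is the TCP and whose axes are the flange's). Camera axes: x right, y down, z forward; pixel columns grow to the right and rows downward; lengths in m; the calibration is good to about 2 mm. A picture is of the moment at which its call begins: read the wrist's pose just before it. camera_params takes no time and is no camera call.
- arm.finish_job(): hands the job in; it is judged then, once.
The state is a dict: "time_s": time; "q": joint angles; "joint_vel": joint speeds; "joint_efforts": joint torques, N m; "eef_pos": TCP position; "eef_rot": TCP orientation; "contact_force": force on the tool from outside, world axes, zero at the start; "moment": the same for the moment, N m; "finger_gap": opening from 0.0 (shut) to 1.0 (fully open); "grip_force": force on a finger pad.
Only numpy, scipy, OpenCV 4.12 (cv2) and the standard library are available. Lean on these libraries where they do the work, as an engineer would, in place of code of your own. Each camera call takes 0.05 s, during which the arm holds its last target. There are 200 camera calls.

### The job

Pick up the pine offcut lying on the open bench and use its end as a tapping stick: gently nudge the wider wooden packing piece along the jig's channel, deeper under the cover, until it is fully home against the hidden stop. It slides easily, then goes stiff for the last few millimetres as the stop's pad gives, and then stands against the stop itself, which only holds against gentle pressing and must not be driven off its setting. Do not touch the packing piece with the fingers. Then lay the offcut flat on the bench clear of the jig and leave everything else where it is.

Things in the scene. Friction and masses are not known exactly. Their poses are not given: they have to be found in the camera images.
- jig: fixed metal jig: base plate 230 x 96 x 12 mm, origin under its centre on the bench; +x is the sliding direction, into the tunnel. A channel 53 mm wide, centred on y = 0, floor z = 12 mm, has steel rails 14 mm thick: 24 mm high (from the bench) and open above from x = -60 to 0, then covered to x = 110, where it is closed. From x = -115 to -60 mm the plate is bare, without rails
- channel_mouth (a point): middle of the channel floor where the tunnel begins (jig x = 0, z = 12 mm); axes as the jig. The tunnel's grey cover has its underside at z = 34 mm and top at 40 mm. In it, out of sight, is the stop: its untouched pad face lies between jig x = 26 and 64 mm, different every time
- packing: wooden packing piece 50 x 95 x 20 mm (own x, y, z), 0.04 to 0.09 kg; origin at the centre of its underside. Lies flat on the channel floor with 1.5 mm play each side, own +y along the jig's +x; that end is 0 to 15 mm inside the tunnel at the start, the other end (95 mm back) sticks out and is the one to tap. Slides with under 1 N
- stick: pine offcut 33 x 127 x 20 mm (x, y, z of its own frame), 0.075 kg; origin at the centre of its underside; long along its own y axis; lies flat on the open bench at the robot's right. Grasp across its 33 mm width; tap with either of its ends
- stop_pad (a joint): how far the unseen pad on the face of the stop has been pushed in, m: 0 untouched, 0.004 fully in. Friction holds it: it yields at about 4 N and stays where it is left. Fully in, it bears on the stop block, and the push needed rises
- stop_block (a joint): how far the unseen stop itself has been driven off its setting along the channel, m: 0 as set. It is clamped by friction: it holds up to about 12 N (so a push of 7 to 9 N is right), then slips and does not come back
- tin: small yellow hinged tin 75 x 107 x 26 mm, bystander; origin at the centre of its underside
- pot: white jar with black lid, 49 mm across and 48 mm high, bystander; origin at the centre of its underside
- spacer_a: small brass frame spacer 56 x 19 x 16 mm, bystander; origin under its centre
- spacer_b: small brass frame spacer 50 x 19 x 16 mm, bystander; origin under its centre

How it is judged:
On the way, in this order (a step that is already met when the one before it is completed fails the run):
1. the offcut, held in the gripper, bears on the packing piece, which has not yet reached the stop (contact force between stick and packing above 0.1 N and contact force between the fingers and stick above 1 N and value of joint stop_pad below 0.001 m).
2. the packing piece has been nudged home with the offcut: the stop pad is pushed in by at least 2.5 mm of its 4 mm (value of joint stop_pad above 0.0025 m and contact force between the fingers and stick above 1 N).
At the end, for the whole second after the job is handed in: stop pad pushed in at least 2.5 of its 4 mm, stop shifted under 3 mm; packing piece flat in the channel (4 mm sideways, 0.08 rad, 3 mm height; centre at jig x -22 to 26 mm), at rest; offcut flat on the bench (4 mm, 0.1 rad), at rest, centre over 90 mm from the jig's, touching neither jig nor packing (value of joint stop_pad above 0.0025 m and value of joint stop_block below 0.003 m and x of packing in the frame of jig between -0.022 and 0.026 m and y of packing in the frame of jig between -0.004 and 0.004 m and z of packing in the frame of jig between 0.009 and 0.015 m and angle between the y axis of packing and the x axis of jig, either way round below 0.08 rad and linear speed of each of packing, stick below 0.01 m/s and height (world z) of stick between -0.004 and 0.004 m and angle between stick's own z axis and vertical below 0.1 rad and horizontal distance between stick and jig above 0.09 m and contact force between stick and jig below 0.05 N and contact force between stick and packing below 0.05 N).
It fails at once if the stop is driven more than 3 mm off its setting (value of joint stop_block above 0.003 m).
It fails at once if the fingers touch the packing piece (more than 0.5 N) (contact force between the fingers and packing above 0.5 N).
It fails at once if the packing piece is knocked along faster than 0.2 m/s (linear speed of packing above 0.2 m/s).
It fails at once if the tin, the jar or a brass spacer is moved more than 20 mm (distance of any of tin, pot, spacer_a, spacer_b from where it was at the start of the episode above 0.02 m).
It also fails if it takes over 58 s, if anything falls off the work surface, if the arm or the gripper's body presses on something with over 40 N, if the wrist force passes 120 N, or if a joint passes its speed limit or range.

## Working session

There is one attempt and no reset: what is moved stays moved. The work goes in short steps, Python scripts to look and compute and a shell command to move; the robot and the scene stay as the last step left them, time stands still between calls to the robot, and variables do not carry over. Pictures are saved under pics/ and viewed, at most 10 in all, crops included, and the job is handed in when it is done.

```bash
mkdir -p pics
python3 - <<'E'
from plant import arm
import cv2
for n in("top","scene"):
    im=arm.capture(n); cv2.imwrite(f"pics/{n}0.png",im[:,:,::-1]); p=arm.camera_params(n); print(n,p)
s=arm.state();print(s["time_s"],s["eef_pos"],s["eef_rot"],s["contact_force"],arm.pinch_z)
E
```

```text
top {'vfov': 51.40789144972409, 'cx': 315.95916206114134, 'cy': 242.0835134477814, 'R': array([[-0.02825993, -0.99951046,  0.01342462],
       [-0.98985181,  0.02611072, -0.13968401],
       [ 0.1392651 , -0.01723585, -0.99010512]]), 't': array([0.15981531, 0.58879639, 0.9279565 ])}
scene {'vfov': 44.42482154783841, 'cx': 329.99960797782643, 'cy': 249.34308039224587, 'R': array([[-0.84392859, -0.53609191, -0.01974826],
       [-0.2981581 ,  0.49933447, -0.81349052],
       [ 0.44596668, -0.68063981, -0.58124278]]), 't': array([0.56888495, 0.10548737, 0.87073117])}
0.1 [ 0.13253438 -0.58463578  0.21768891] [[ 9.75279478e-01  2.20974826e-01 -2.57329466e-04]
 [ 2.20974945e-01 -9.75278071e-01  1.66048586e-03]
 [ 1.15957788e-04 -1.67630115e-03 -9.99998588e-01]] [-0.74357834  0.39343707 -0.15186054] -0.0188
```

View pics/top0.png

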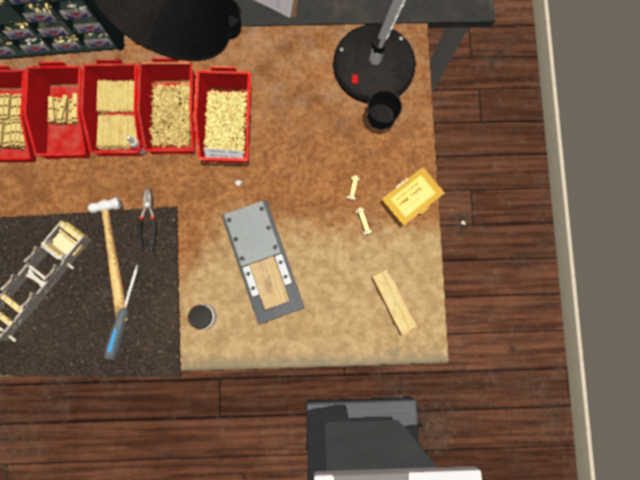

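View pics/scene0.png

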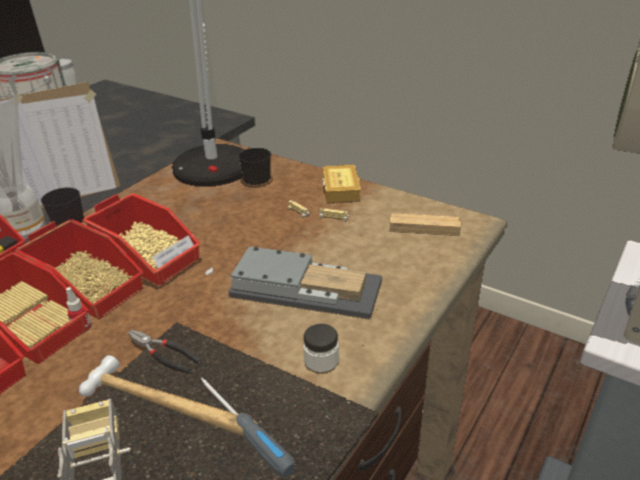

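The top view shows the jig at about (263,262) with its tunnel pointing up the picture, the stick at (394,302), the jar at (201,317), the tin at (413,196) and the spacers at (353,187) and (364,221). I'll zoom in to get corner pixels.

Run:
```python
import cv2,numpy as np
im=cv2.imread("pics/top0.png")
a=im[195:330,215:315]; b=im[260:345,360:425]
A=cv2.resize(a,None,fx=4.4,fy=4.4,interpolation=cv2.INTER_CUBIC);B=cv2.resize(b,None,fx=5,fy=5,interpolation=cv2.INTER_CUBIC)
c=np.zeros((600,800,3),np.uint8);c[:A.shape[0],:A.shape[1]]=A;c[:B.shape[0],450:450+B.shape[1]]=B
cv2.imwrite("pics/z.png",c)
```

```text
(no output)
```

View pics/z.png

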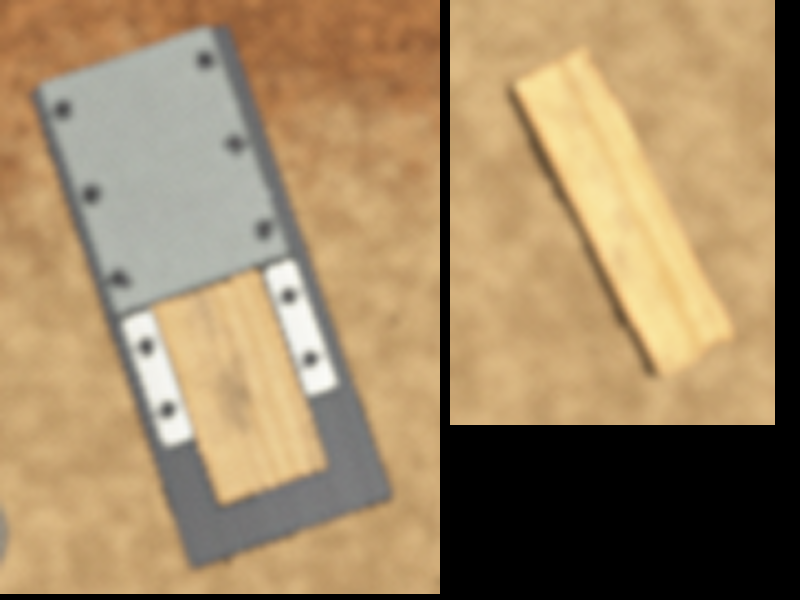

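The zoom gives the jig's near plate corners at (193,567) and (391,495), the rails, the packing's rear corners at (220,505) and (327,468), and the stick's four corners. Next I'll fit the poses.

```bash
cat > h.py <<'E'
import numpy as np
from plant import arm
from scipy.optimize import least_squares
def ray(u,v,z,p):
    f=240/np.tan(np.radians(p["vfov"]/2))
    d=np.array([(u-p["cx"])/f,(v-p["cy"])/f,1]); R=p["R"];C=-R.T@p["t"]; w=R.T@d
    return (C+w*(z-C[2])/w[2])[:2]
def fit(loc,W,th0):
    loc=np.array(loc);W=np.array(W)
    def T(q): c,s=np.cos(q[2]),np.sin(q[2]); return loc@np.array([[c,s],[-s,c]])+q[:2]
    r=least_squares(lambda q:(T(q)-W).ravel(),[*W.mean(0),th0]); return r.x,np.abs(r.fun).max()
E
python3 - <<'E'
from h import *
p=arm.camera_params("top")
A=lambda u,v,z:ray((u+.5)/4.4-.5+215,(v+.5)/4.4-.5+195,z,p)
B=lambda u,v,z:ray((u-450+.5)/5-.5+360,(v+.5)/5-.5+260,z,p)
L=[(-.115,.048),(-.115,-.048),(-.06,.0405),(-.06,-.0405),(0,.0405),(0,-.0405),(.11,.0405),(.11,-.0405)]
W=[A(193,567,.012),A(391,495,.012),A(165,447,.024),A(338,388,.024),A(120,317,.04),A(290,257,.04),A(38,92,.04),A(215,27,.04)]
j,e=fit(L,W,.3);print("jig",j,e)
c,s=np.cos(j[2]),np.sin(j[2]);Ri=np.array([[c,s],[-s,c]])
for q in (A(220,505,.032),A(327,468,.032)):print("pk",q,Ri@(q-j[:2]))
S=[B(515,88,.02),B(588,50,.02),B(733,335,.02),B(657,377,.02)]
print(fit([(-.0165,.0635),(.0165,.0635),(.0165,-.0635),(-.0165,-.0635)],S,.4))
for n,u,v,z in(("pot",201,317,.048),("tin",413,196,.026),("sa",353,187,.016),("sb",364,221,.016)):print(n,ray(u,v,z,p))
E
```

```text
jig [0.56133766 0.2503807  0.31493142] 0.0032896490822187374
pk [0.46629754 0.24573746] [-0.09180407  0.02502392]
pk [0.48102296 0.19877838] [-0.09234852 -0.02418682]
(array([ 0.47381838, -0.00609363, -1.14709034]), np.float64(0.002272383444673065))
pot [0.45534031 0.36394218]
tin [ 0.68296462 -0.05344986]
sa [0.70695647 0.0650912 ]
sb [0.63649894 0.04571569]
```

```bash
python3 -m jog '[[[0.355,0.6,-0.12],[0,0,0.12],1],[[0.355,0.6,-0.12],[0,0,0.12],1],[[0.355,0.6,-0.12],[0,0,0.12],1],[[0.355,0.6,-0.12],[0,0,0.12],1],[[0.355,0.6,-0.12],[0,0,0.12],1],[[0.355,0.6,-0.12],[0,0,0.12],1],[[0.355,0.6,-0.12],[0,0,0.12],1],[[0.355,0.6,-0.12],[0,0,0.12],1]]'
python3 -m jog '[[[0.355,0.6,-0.12],[0,0,0.12],1],[[0.355,0.6,-0.12],[0,0,0.12],1],[[0.355,0.6,-0.12],[0,0,0.12],1],[[0.355,0.6,-0.12],[0,0,0.12],1],[[0.355,0.6,-0.12],[0,0,0.12],1],[[0.355,0.6,-0.12],[0,0,0.12],1],[[0.355,0.6,-0.12],[0,0,0.12],1],[[0.355,0.6,-0.12],[0,0,0.12],1]]'
python3 -m jog '[[[0.355,0.6,-0.12],[0,0,0.12],1],[[0.355,0.6,-0.12],[0,0,0.12],1],[[0.355,0.6,-0.12],[0,0,0.12],1],[[0.355,0.6,-0.12],[0,0,0.12],1],[[0.355,0.6,-0.12],[0,0,0.12],1],[[0.355,0.6,-0.12],[0,0,0.12],1],[[0.355,0.6,-0.12],[0,0,0.12],1],[[0.355,0.6,-0.12],[0,0,0.12],1]]'
python3 -m jog '[[[0,0,0],[0,0,0],1],[[0,0,0],[0,0,0],1],[[0,0,0],[0,0,0],1],[[0,0,0],[0,0,0],1],[[0,0,0],[0,0,0],1],[[0,0,0],[0,0,0],1],[[0,0,0],[0,0,0],1],[[0,0,0],[0,0,0],1]]'
python3 - <<'E'
from h import *
import cv2
s=arm.state();im=arm.capture("wrist");cv2.imwrite("pics/w1.png",im[:,:,::-1])
p=arm.camera_params("wrist");print(p);np.savez("w1.npz",p=s["eef_pos"],R=s["eef_rot"]);print(s["eef_rot"])
E
```

```text
time_s: 0.77
eef_pos: [0.2465, -0.3917, 0.1796]
eef_rot: [[0.958, 0.286, -0.0], [0.286, -0.958, 0.001], [-0.0, -0.001, -1.0]]
contact_force: [1.1, 0.2, 1.0]
finger_gap: 0.998
grip_force: 0.0
time_s: 1.43
eef_pos: [0.36, -0.1998, 0.1413]
eef_rot: [[0.937, 0.35, -0.0], [0.35, -0.937, 0.0], [-0.0, -0.0, -1.0]]
contact_force: [0.6, -0.1, -0.3]
finger_gap: 1.006
grip_force: 0.0
time_s: 2.1
eef_pos: [0.4736, -0.0077, 0.1029]
eef_rot: [[0.911, 0.412, -0.0], [0.412, -0.911, 0.0], [-0.0, -0.0, -1.0]]
contact_force: [-0.6, -0.6, 0.9]
finger_gap: 1.003
grip_force: 0.0
time_s: 2.77
eef_pos: [0.4734, -0.0096, 0.1036]
eef_rot: [[0.912, 0.411, 0.0], [0.411, -0.912, -0.0], [0.0, 0.0, -1.0]]
contact_force: [0.3, 0.4, 0.1]
finger_gap: 1.004
grip_force: 0.0
{'vfov': 61.14593408398085, 'cx': 323.78620951522845, 'cy': 239.75335656627195, 'hand_eye': array([[ 7.90156408e-04, -9.69892480e-01, -2.43532240e-01,
         6.77844980e-02],
       [ 9.99999638e-01,  6.89293803e-04,  4.99380470e-04,
         4.87681430e-04],
       [-3.16480098e-04, -2.43532547e-01,  9.69892674e-01,
        -1.66158350e-01],
       [ 0.00000000e+00,  0.00000000e+00,  0.00000000e+00,
         1.00000000e+00]])}
[[ 9.11845029e-01  4.10534425e-01  3.59962721e-04]
 [ 4.10534463e-01 -9.11845082e-01 -3.41733714e-05]
 [ 3.14200891e-04  1.78937921e-04 -9.99999935e-01]]
```

View pics/w1.png

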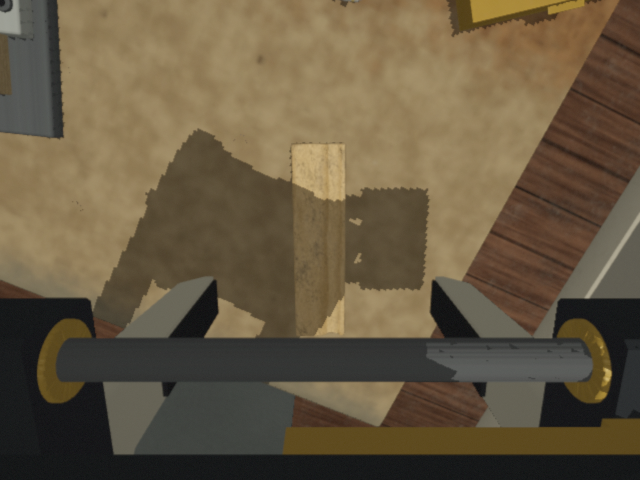

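The wrist view shows the stick upright between the fingers, with its far-end corners at (292,143) and (344,143) and its near end at about (298,335) and (344,333).

```bash
cat >> h.py <<'E'
def wray(u,v,z,pos,R,p):
    f=240/np.tan(np.radians(p["vfov"]/2)); H=p["hand_eye"]
    d=R@H[:3,:3]@np.array([(u-p["cx"])/f,(v-p["cy"])/f,1]); C=pos+R@H[:3,3]
    return (C+d*(z-C[2])/d[2])[:2]
E
python3 - <<'E'
from h import *
d=np.load("w1.npz");p=arm.camera_params("wrist")
S=[wray(u,v,.02,d["p"],d["R"],p) for u,v in((292,143),(344,143),(344,333),(298,335))]
print(S);print(fit([(-.0165,.0635),(.0165,.0635),(.0165,-.0635),(-.0165,-.0635)],S,-1.1))
E
```

```text
[array([0.52486261, 0.03377657]), array([0.53765502, 0.00542255]), array([ 0.42493788, -0.04708338]), array([ 0.41086772, -0.01946171])]
(array([ 0.47458081, -0.00683649, -1.13370037]), np.float64(0.001582055437793349))
```

```bash
python3 -m jog '[[[0.01,0.02,-0.4],[0,0,0.1],1],[[0.01,0.02,-0.4],[0,0,0],1],[[0.01,0.02,-0.4],[0,0,0],1],[[0,0,-0.4],[0,0,0],1],[[0,0,-0.4],[0,0,0],1],[[0,0,-0.3],[0,0,0],1],[[0,0,-0.2],[0,0,0],1],[[0,0,0],[0,0,0],1]]'
python3 -m jog '[[[0,0,0],[0,0,0],0],[[0,0,0],[0,0,0],0],[[0,0,0],[0,0,0],0],[[0,0,0],[0,0,0],0],[[0,0,0],[0,0,0],0],[[0,0,0],[0,0,0],0],[[0,0,0],[0,0,0],0],[[0,0,0],[0,0,0],0]]' 40
python3 -m jog '[[[0,0,0],[0,0,0],0],[[0,0,0],[0,0,0],0],[[0,0,0],[0,0,0],0],[[0,0,0],[0,0,0],0],[[0,0,0],[0,0,0],0],[[0,0,0],[0,0,0],0],[[0,0,0],[0,0,0],0],[[0,0,0],[0,0,0],0]]'
```

```text
time_s: 3.48
eef_pos: [0.473, -0.0067, 0.0016]
eef_rot: [[0.909, 0.418, -0.003], [0.418, -0.909, 0.0], [-0.003, -0.002, -1.0]]
contact_force: [-0.0, -0.4, -0.9]
finger_gap: 0.998
grip_force: 0.0
time_s: 4.15
eef_pos: [0.4747, -0.0068, 0.0036]
eef_rot: [[0.909, 0.418, 0.0], [0.418, -0.909, -0.0], [0.0, 0.0, -1.0]]
contact_force: [0.0, 1.1, 0.2]
finger_gap: 0.473
grip_force: 0.0
time_s: 4.82
eef_pos: [0.4746, -0.0067, 0.0034]
eef_rot: [[0.909, 0.418, -0.0], [0.418, -0.909, 0.0], [-0.0, -0.0, -1.0]]
contact_force: [-0.2, -0.4, 2.1]
finger_gap: 0.354
grip_force: 40.0
```

```bash
python3 -m jog '[[[0,0,0.2],[0,0,0],0],[[0,0,0.4],[0,0,0],0],[[0,0,0.5],[0,0,0],0],[[0,0,0.4],[0,0,0],0],[[-0.2,0.4,0],[0,0,-0.3],0],[[-0.2,0.4,0],[0,0,-0.3],0],[[-0.2,0.5,0],[0,0,-0.3],0],[[-0.2,0.5,0],[0,0,-0.3],0]]'
python3 -m jog '[[[-0.2,0.6,0],[0,0,-0.3],0],[[-0.2,0.6,0],[0,0,-0.16],0],[[-0.2,0.6,0],[0,0,0],0],[[-0.2,0.6,0],[0,0,0],0],[[-0.2,0.5,0],[0,0,0],0],[[-0.2,0.37,0],[0,0,0],0],[[0,0,0],[0,0,0],0],[[0,0,0],[0,0,0],0]]'
python3 -m jog '[[[0,0,0],[0,0,0],0],[[0,0,0],[0,0,0],0],[[0,0,0],[0,0,0],0],[[0,0,0],[0,0,0],0],[[0,0,0],[0,0,0],0],[[0,0,0],[0,0,0],0],[[0,0,0],[0,0,0],0],[[0,0,0],[0,0,0],0]]'
python3 - <<'E'
from h import *
import cv2
s=arm.state();im=arm.capture("wrist");cv2.imwrite("pics/w2.png",im[:,:,::-1])
np.savez("w2.npz",p=s["eef_pos"],R=s["eef_rot"])
E
```

```text
time_s: 5.48
eef_pos: [0.4424, 0.0656, 0.0641]
eef_rot: [[0.941, 0.338, 0.001], [0.338, -0.941, -0.0], [0.001, 0.0, -1.0]]
contact_force: [1.2, 0.4, -0.1]
finger_gap: 0.355
grip_force: 40.0
time_s: 6.15
eef_pos: [0.3945, 0.1964, 0.0638]
eef_rot: [[0.95, 0.312, 0.0], [0.312, -0.95, -0.0], [0.0, 0.0, -1.0]]
contact_force: [0.2, -0.1, -0.2]
finger_gap: 0.353
grip_force: 40.0
time_s: 6.82
eef_pos: [0.3946, 0.196, 0.0634]
eef_rot: [[0.951, 0.31, 0.0], [0.31, -0.951, 0.0], [0.0, -0.0, -1.0]]
contact_force: [-0.7, 0.0, -0.3]
finger_gap: 0.35
grip_force: 40.0
```

View pics/w2.png

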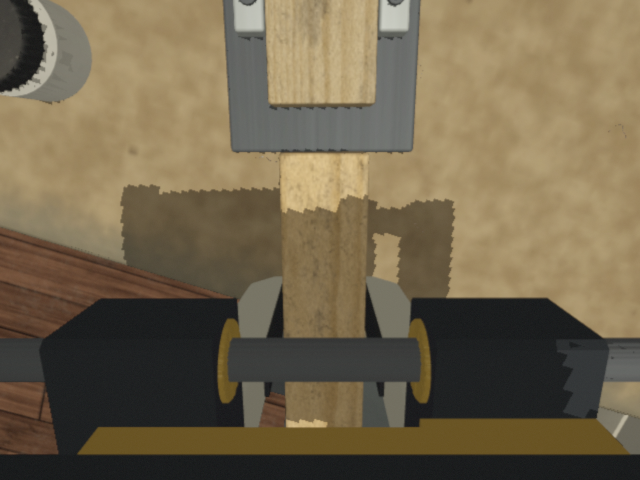

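The stick is held straight and lined up. The plate's rear corners are at (232,151) and (413,151), the packing's rear at (269,104) and (375,104), and the stick's end at (281,153) and (368,153).

Run:
```python
from h import *
d=np.load("w2.npz");p=arm.camera_params("wrist")
g=lambda u,v,z:wray(u,v,z,d["p"],d["R"],p)
J=[g(232,151,.012),g(413,151,.012),g(234,37,.024),g(264,38,.024),g(379,35,.024),g(410,33,.024)]
j,e=fit([(-.115,.048),(-.115,-.048),(-.06,.0405),(-.06,.0265),(-.06,-.0265),(-.06,-.0405)],J,.31)
print(j,e)
c,s=np.cos(.315),np.sin(.315);Ri=np.array([[c,s],[-s,c]])
for n,q in (("pk",g(269,104,.032)),("pk",g(375,104,.032)),("st",g(281,153,.08)),("st",g(368,153,.08)),("tcp",d["p"][:2])): print(n,Ri@(q-j[:2]), Ri@(q-d["p"][:2]))
```

```text
[0.56016663 0.2511584  0.32512391] 0.002123164827249946
pk [-0.09151682  0.02367747] [0.08296833 0.02487177]
pk [-0.09148789 -0.02536607] [ 0.08299727 -0.02417176]
st [-0.1119873   0.01375245] [0.06249785 0.01494676]
st [-0.11196999 -0.01759825] [ 0.06251517 -0.01640395]
tcp [-0.17448515 -0.00119431] [0. 0.]
```

```bash
python3 -m jog '[[[0,0.02,-0.18],[0,0,0],0],[[0,0,-0.2],[0,0,0],0],[[0,0,-0.2],[0,0,0],0],[[0,0,-0.2],[0,0,0],0],[[0,0,-0.2],[0,0,0],0],[[0,0,-0.14],[0,0,0],0],[[0,0,0],[0,0,0],0],[[0,0,0],[0,0,0],0]]'
python3 -m jog '[[[0.0475,0.0155,0],[0,0,0],0],[[0.0475,0.0155,0],[0,0,0],0],[[0.0475,0.0155,0],[0,0,0],0],[[0.0475,0.0155,0],[0,0,0],0],[[0.0475,0.0155,0],[0,0,0],0],[[0.0475,0.0155,0],[0,0,0],0],[[0.0475,0.0155,0],[0,0,0],0],[[0.0475,0.0155,0],[0,0,0],0]]'
python3 -m jog '[[[0.0475,0.0155,0],[0,0,0],0],[[0.0475,0.0155,0],[0,0,0],0],[[0.0475,0.0155,0],[0,0,0],0],[[0.0475,0.0155,0],[0,0,0],0],[[0.0475,0.0155,0],[0,0,0],0],[[0.0475,0.0155,0],[0,0,0],0],[[0.0475,0.0155,0],[0,0,0],0],[[0.0475,0.0155,0],[0,0,0],0]]'
python3 -m jog '[[[0.018,0.006,0],[0,0,0],0],[[0.018,0.006,0],[0,0,0],0],[[0.018,0.006,0],[0,0,0],0],[[0.018,0.006,0],[0,0,0],0],[[0.018,0.006,0],[0,0,0],0],[[0.018,0.006,0],[0,0,0],0],[[0.018,0.006,0],[0,0,0],0],[[0.018,0.006,0],[0,0,0],0]]'
python3 - <<'E'
from h import *
import cv2
im=arm.capture("wrist");cv2.imwrite("pics/w3.png",im[:,:,::-1])
E
```

```text
time_s: 7.53
eef_pos: [0.3941, 0.1967, 0.0181]
eef_rot: [[0.951, 0.31, -0.001], [0.31, -0.951, -0.0], [-0.001, 0.0, -1.0]]
contact_force: [0.8, 0.2, -0.5]
finger_gap: 0.35
grip_force: 40.0
time_s: 8.2
eef_pos: [0.41, 0.2019, 0.0187]
eef_rot: [[0.951, 0.31, 0.0], [0.31, -0.951, 0.0], [0.0, -0.0, -1.0]]
contact_force: [0.1, 0.0, -0.3]
finger_gap: 0.351
grip_force: 40.0
time_s: 8.87
eef_pos: [0.4252, 0.2068, 0.0186]
eef_rot: [[0.951, 0.31, -0.0], [0.31, -0.951, 0.0], [-0.0, -0.0, -1.0]]
contact_force: [0.1, -0.2, -0.2]
finger_gap: 0.348
grip_force: 40.0
time_s: 9.53
eef_pos: [0.4308, 0.2087, 0.0186]
eef_rot: [[0.951, 0.31, -0.0], [0.31, -0.951, 0.0], [-0.0, -0.0, -1.0]]
contact_force: [-0.5, -0.2, -0.8]
finger_gap: 0.351
grip_force: 40.0
```

View pics/w3.png

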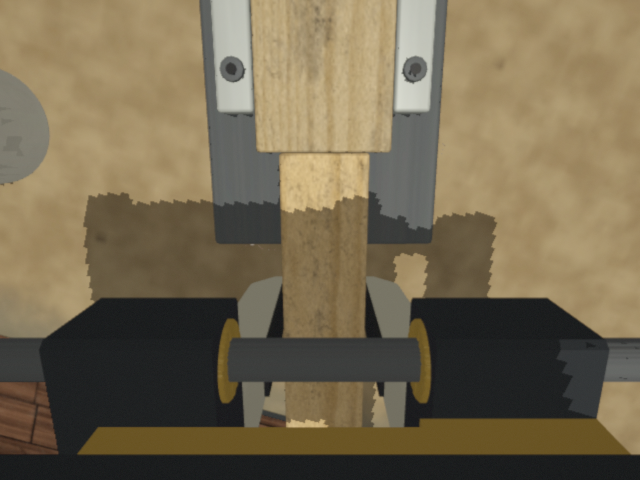

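The stick's end is against the packing at row ~153, and the packing is straight between the rails. From here I go in 4 mm steps and watch the force.

```bash
python3 -m jog '[[[0.012,0.004,0],[0,0,0],0],[[0.012,0.004,0],[0,0,0],0],[[0.012,0.004,0],[0,0,0],0],[[0.012,0.004,0],[0,0,0],0],[[0.012,0.004,0],[0,0,0],0],[[0.012,0.004,0],[0,0,0],0],[[0.012,0.004,0],[0,0,0],0],[[0.012,0.004,0],[0,0,0],0]]' | grep -E "eef_pos|contact"
```

```text
eef_pos: [0.4347, 0.21, 0.0186]
contact_force: [-0.3, 0.0, -0.2]
```

Run:
```python
from h import *
for i in range(2): print(arm.state()["contact_force"])
```

```text
[-0.27079452  0.02825646 -0.21222191]
[-0.27079452  0.02825646 -0.21222191]
```

```bash
python3 -m jog '[[[0.012,0.004,0],[0,0,0],0],[[0.012,0.004,0],[0,0,0],0],[[0.012,0.004,0],[0,0,0],0],[[0.012,0.004,0],[0,0,0],0],[[0.012,0.004,0],[0,0,0],0],[[0.012,0.004,0],[0,0,0],0],[[0.012,0.004,0],[0,0,0],0],[[0.012,0.004,0],[0,0,0],0]]' | grep -E "eef_pos|contact"
```

```text
eef_pos: [0.4385, 0.2112, 0.0186]
contact_force: [-0.8, -0.2, -0.7]
```

```bash
python3 -m jog '[[[0.012,0.004,0],[0,0,0],0],[[0.012,0.004,0],[0,0,0],0],[[0.012,0.004,0],[0,0,0],0],[[0.012,0.004,0],[0,0,0],0],[[0.012,0.004,0],[0,0,0],0],[[0.012,0.004,0],[0,0,0],0],[[0.012,0.004,0],[0,0,0],0],[[0.012,0.004,0],[0,0,0],0]]' | grep -E "eef_pos|contact"
```

```text
eef_pos: [0.4423, 0.2125, 0.0186]
contact_force: [-0.9, 0.2, -1.5]
```

```bash
python3 -m jog '[[[0.012,0.004,0],[0,0,0],0],[[0.012,0.004,0],[0,0,0],0],[[0.012,0.004,0],[0,0,0],0],[[0.012,0.004,0],[0,0,0],0],[[0.012,0.004,0],[0,0,0],0],[[0.012,0.004,0],[0,0,0],0],[[0.012,0.004,0],[0,0,0],0],[[0.012,0.004,0],[0,0,0],0]]' | grep -E "eef_pos|contact"
```

```text
eef_pos: [0.4462, 0.2138, 0.0186]
contact_force: [-0.6, -0.8, -0.1]
```

```bash
python3 -m jog '[[[0.012,0.004,0],[0,0,0],0],[[0.012,0.004,0],[0,0,0],0],[[0.012,0.004,0],[0,0,0],0],[[0.012,0.004,0],[0,0,0],0],[[0.012,0.004,0],[0,0,0],0],[[0.012,0.004,0],[0,0,0],0],[[0.012,0.004,0],[0,0,0],0],[[0.012,0.004,0],[0,0,0],0]]' | grep -E "eef_pos|contact"
```

```text
eef_pos: [0.45, 0.2151, 0.0186]
contact_force: [-1.1, 0.5, -0.4]
```

```bash
python3 -m jog '[[[0.012,0.004,0],[0,0,0],0],[[0.012,0.004,0],[0,0,0],0],[[0.012,0.004,0],[0,0,0],0],[[0.012,0.004,0],[0,0,0],0],[[0.012,0.004,0],[0,0,0],0],[[0.012,0.004,0],[0,0,0],0],[[0.012,0.004,0],[0,0,0],0],[[0.012,0.004,0],[0,0,0],0]]' | grep -E "eef_pos|contact"
```

```text
eef_pos: [0.4539, 0.2164, 0.0187]
contact_force: [-0.4, -0.3, -0.8]
```

```bash
python3 -m jog '[[[0.012,0.004,0],[0,0,0],0],[[0.012,0.004,0],[0,0,0],0],[[0.012,0.004,0],[0,0,0],0],[[0.012,0.004,0],[0,0,0],0],[[0.012,0.004,0],[0,0,0],0],[[0.012,0.004,0],[0,0,0],0],[[0.012,0.004,0],[0,0,0],0],[[0.012,0.004,0],[0,0,0],0]]' | grep -E "eef_pos|contact"
```

```text
eef_pos: [0.4577, 0.2177, 0.0186]
contact_force: [-0.3, -0.5, -0.3]
```

```bash
python3 -m jog '[[[0.012,0.004,0],[0,0,0],0],[[0.012,0.004,0],[0,0,0],0],[[0.012,0.004,0],[0,0,0],0],[[0.012,0.004,0],[0,0,0],0],[[0.012,0.004,0],[0,0,0],0],[[0.012,0.004,0],[0,0,0],0],[[0.012,0.004,0],[0,0,0],0],[[0.012,0.004,0],[0,0,0],0]]' | grep -E "eef_pos|contact"
```

```text
eef_pos: [0.4599, 0.2184, 0.0182]
contact_force: [-8.9, -3.3, 5.5]
```

```bash
python3 -m jog '[[[0,0,0],[0,0,0],0],[[0,0,0],[0,0,0],0],[[0,0,0],[0,0,0],0],[[0,0,0],[0,0,0],0],[[0,0,0],[0,0,0],0],[[0,0,0],[0,0,0],0],[[0,0,0],[0,0,0],0],[[0,0,0],[0,0,0],0]]' | grep -E "eef_pos|contact"
python3 - <<'E'
from h import *
import cv2
s=arm.state();np.savez("w4.npz",p=s["eef_pos"],R=s["eef_rot"])
print(s["moment"],s["eef_rot"])
im=arm.capture("wrist");cv2.imwrite("pics/w4.png",im[:,:,::-1])
E
```

```text
eef_pos: [0.4599, 0.2184, 0.0182]
contact_force: [-8.4, -2.8, 4.8]
[-0.50726799  1.25318482  0.01768032] [[ 9.50767449e-01  3.09888773e-01 -3.19472487e-03]
 [ 3.09886586e-01 -9.50772808e-01 -1.17083166e-03]
 [-3.40028512e-03  1.23186247e-04 -9.99994211e-01]]
```

View pics/w4.png

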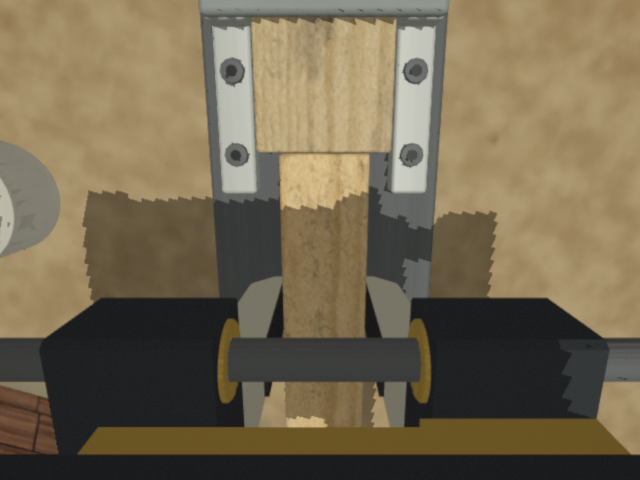

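The push holds at about 9 N, but there is also 5 N vertically from friction at the contact face. I'll take out the vertical load and see what the axial force really is.

```bash
python3 -m jog '[[[0,0,0.005],[0,0,0],0],[[0,0,0.005],[0,0,0],0],[[0,0,0.005],[0,0,0],0],[[0,0,0],[0,0,0],0],[[0,0,0],[0,0,0],0],[[0,0,0],[0,0,0],0],[[0,0,0],[0,0,0],0],[[0,0,0],[0,0,0],0]]' | grep -E "eef_pos|contact"
```

```text
eef_pos: [0.4602, 0.2185, 0.0186]
contact_force: [-5.6, -2.6, 2.3]
```

```bash
python3 -m jog '[[[0,0,0.005],[0,0,0],0],[[0,0,0.005],[0,0,0],0],[[0,0,0.005],[0,0,0],0],[[0,0,0],[0,0,0],0],[[0,0,0],[0,0,0],0],[[0,0,0],[0,0,0],0],[[0,0,0],[0,0,0],0],[[0,0,0],[0,0,0],0]]' | grep -E "eef_pos|contact"
```

```text
eef_pos: [0.4614, 0.2189, 0.0198]
contact_force: [-3.7, -2.5, -1.0]
```

Axial force is now about 4.5 N, so the pad is yielding and part of the earlier 9 N was friction. I'll go on in 0.8 mm steps.

```bash
python3 -m jog '[[[0.006,0.002,0],[0,0,0],0],[[0.006,0.002,0],[0,0,0],0],[[0.006,0.002,0],[0,0,0],0],[[0,0,0],[0,0,0],0],[[0,0,0],[0,0,0],0],[[0,0,0],[0,0,0],0],[[0,0,0],[0,0,0],0],[[0,0,0],[0,0,0],0]]' | grep -E "eef_pos|contact"
```

```text
eef_pos: [0.4622, 0.2192, 0.0199]
contact_force: [-3.4, -0.8, -2.5]
```

```bash
python3 -m jog '[[[0.006,0.002,0],[0,0,0],0],[[0.006,0.002,0],[0,0,0],0],[[0.006,0.002,0],[0,0,0],0],[[0,0,0],[0,0,0],0],[[0,0,0],[0,0,0],0],[[0,0,0],[0,0,0],0],[[0,0,0],[0,0,0],0],[[0,0,0],[0,0,0],0]]' | grep -E "eef_pos|contact"
```

```text
eef_pos: [0.4629, 0.2194, 0.0198]
contact_force: [-3.7, -2.0, -2.0]
```

```bash
python3 -m jog '[[[0.006,0.002,0],[0,0,0],0],[[0.006,0.002,0],[0,0,0],0],[[0.006,0.002,0],[0,0,0],0],[[0,0,0],[0,0,0],0],[[0,0,0],[0,0,0],0],[[0,0,0],[0,0,0],0],[[0,0,0],[0,0,0],0],[[0,0,0],[0,0,0],0]]' | grep -E "eef_pos|contact"
```

```text
eef_pos: [0.4631, 0.2195, 0.0195]
contact_force: [-4.6, -2.2, -1.3]
```

```bash
python3 -m jog '[[[0.006,0.002,0],[0,0,0],0],[[0.006,0.002,0],[0,0,0],0],[[0,0,0],[0,0,0],0],[[0,0,0],[0,0,0],0],[[0,0,0],[0,0,0],0],[[0,0,0],[0,0,0],0],[[0,0,0],[0,0,0],0],[[0,0,0],[0,0,0],0]]' | grep -E "eef_pos|contact"
```

```text
eef_pos: [0.4631, 0.2195, 0.0193]
contact_force: [-6.2, -2.9, -0.6]
```

```bash
python3 -m jog '[[[0.006,0.002,0],[0,0,0],0],[[0.003,0.001,0],[0,0,0],0],[[0,0,0],[0,0,0],0],[[0,0,0],[0,0,0],0],[[0,0,0],[0,0,0],0],[[0,0,0],[0,0,0],0],[[0,0,0],[0,0,0],0],[[0,0,0],[0,0,0],0]]' | grep -E "eef_pos|contact"
```

```text
eef_pos: [0.4631, 0.2195, 0.0191]
contact_force: [-7.6, -3.3, -0.8]
```

The packing is firmly home: 8.3 N axial, no further advance and no vertical load. Now I back off, lift and carry the stick back to the open bench.

```bash
python3 -m jog '[[[-0.03,-0.01,0],[0,0,0],0],[[-0.07,-0.023,0],[0,0,0],0],[[-0.07,-0.023,0],[0,0,0],0],[[-0.07,-0.023,0],[0,0,0],0],[[-0.07,-0.023,0],[0,0,0],0],[[-0.07,-0.023,0],[0,0,0],0],[[-0.07,-0.023,0],[0,0,0],0],[[-0.07,-0.023,0],[0,0,0],0]]'
python3 -m jog '[[[0,0,0.2],[0,0,0],0],[[0,0,0.3],[0,0,0],0],[[0,0,0.3],[0,0,0],0],[[0,0,0.3],[0,0,0],0],[[0,0,0.15],[0,0,0],0],[[0,-0.3,0],[0,0,0],0],[[0.05,-0.5,0],[0,0,0],0],[[0.05,-0.5,0],[0,0,0],0]]'
python3 -m jog '[[[0.1,-0.5,0],[0,0,0],0],[[0.1,-0.6,0],[0,0,0],0],[[0.1,-0.6,0],[0,0,0],0],[[0.1,-0.6,0],[0,0,0],0],[[0.1,-0.6,0],[0,0,0],0],[[0.1,-0.6,0],[0,0,0],0],[[0.1,-0.4,0],[0,0,0],0],[[0,-0.2,0],[0,0,0],0]]'
python3 -m jog '[[[0,0,-0.2],[0,0,0],0],[[0,0,-0.3],[0,0,0],0],[[0,0,-0.3],[0,0,0],0],[[0,0,-0.3],[0,0,0],0],[[0,0,-0.2],[0,0,0],0],[[0,0,-0.1],[0,0,0],0],[[0,0,0],[0,0,0],0],[[0,0,0],[0,0,0],0]]'
```

```text
time_s: 20.97
eef_pos: [0.4435, 0.213, 0.0199]
eef_rot: [[0.951, 0.31, 0.0], [0.31, -0.951, 0.0], [0.0, -0.0, -1.0]]
contact_force: [-0.1, -0.8, -1.0]
finger_gap: 0.351
grip_force: 40.0
time_s: 21.63
eef_pos: [0.4476, 0.1602, 0.0699]
eef_rot: [[0.95, 0.311, 0.0], [0.311, -0.95, -0.0], [0.0, 0.0, -1.0]]
contact_force: [-0.1, 0.5, -0.9]
finger_gap: 0.355
grip_force: 40.0
time_s: 22.3
eef_pos: [0.4757, -0.0056, 0.0698]
eef_rot: [[0.951, 0.308, 0.0], [0.308, -0.951, -0.001], [-0.0, 0.001, -1.0]]
contact_force: [-0.3, -0.1, -1.2]
finger_gap: 0.349
grip_force: 40.0
time_s: 22.97
eef_pos: [0.4754, -0.0025, 0.0136]
eef_rot: [[0.951, 0.31, -0.001], [0.31, -0.951, 0.0], [-0.001, -0.0, -1.0]]
contact_force: [-0.2, 0.5, -0.5]
finger_gap: 0.351
grip_force: 40.0
```

Run:
```python
from h import *
import cv2
a=arm.capture("top")[170:350,170:430];b=arm.capture("wrist")
A=cv2.resize(a,None,fx=1.5,fy=1.5);c=np.zeros((480,800,3),np.uint8);c[:A.shape[0],:A.shape[1]]=A;c[100:460,400:]=cv2.resize(b,(480,360))[:,40:440]
cv2.imwrite("pics/w5.png",c[:,:,::-1])
```

```text
(no output)
```

View pics/w5.png

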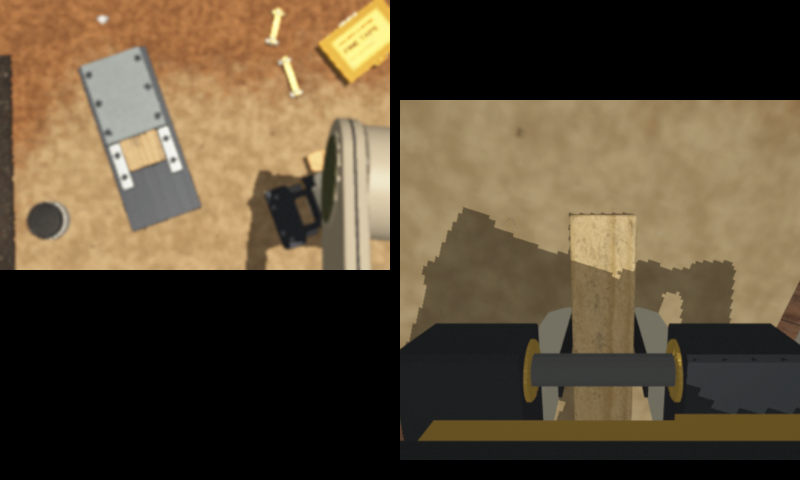

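The packing stayed home in the channel and the stick is still straight in the grip, about 10 mm above clear bench. I'll lower it gently.

```bash
python3 -m jog '[[[0,0,-0.05],[0,0,0],0],[[0,0,-0.05],[0,0,0],0],[[0,0,-0.05],[0,0,0],0],[[0,0,-0.04],[0,0,0],0],[[0,0,-0.03],[0,0,0],0],[[0,0,-0.02],[0,0,0],0],[[0,0,0],[0,0,0],0],[[0,0,0],[0,0,0],0]]' | grep -E "eef_pos|contact"
```

```text
eef_pos: [0.4756, -0.0029, 0.0042]
contact_force: [0.4, 1.2, -1.0]
```

```bash
python3 -m jog '[[[0,0,-0.01],[0,0,0],0],[[0,0,-0.01],[0,0,0],0],[[0,0,0],[0,0,0],0.4],[[0,0,0],[0,0,0],0.5],[[0,0,0],[0,0,0],0.6],[[0,0,0],[0,0,0],0.8],[[0,0,0],[0,0,0],0.8],[[0,0,0],[0,0,0],0.8]]'
python3 -m jog '[[[0,0,0],[0,0,0],0.8],[[0,0,0],[0,0,0],0.8],[[0,0,0],[0,0,0],0.8],[[0,0,0.2],[0,0,0],0.8],[[0,0,0.4],[0,0,0],0.8],[[0,0,0.6],[0,0,0],0.8],[[0,0,0.8],[0,0,0],0.8],[[0,0,0.8],[0,0,0],0.8]]'
python3 -m jog '[[[0,0,0.5],[0,0,0],0.8],[[0,0,0],[0,0,0],0.8],[[0,0,0],[0,0,0],0.8],[[0,0,0],[0,0,0],0.8],[[0,0,0],[0,0,0],0.8],[[0,0,0],[0,0,0],0.8],[[0,0,0],[0,0,0],0.8],[[0,0,0],[0,0,0],0.8]]'
python3 - <<'E'
from h import *
import cv2
cv2.imwrite("pics/w6.png",arm.capture("scene")[120:400,170:520,::-1])
E
```

```text
time_s: 24.4
eef_pos: [0.4757, -0.0029, 0.0035]
eef_rot: [[0.951, 0.31, 0.0], [0.31, -0.951, 0.0], [0.0, 0.0, -1.0]]
contact_force: [0.1, 0.3, -0.4]
finger_gap: 0.712
grip_force: 0.0
time_s: 25.07
eef_pos: [0.4748, -0.0028, 0.1166]
eef_rot: [[0.951, 0.31, -0.002], [0.31, -0.951, 0.0], [-0.001, -0.001, -1.0]]
contact_force: [1.1, -0.6, -0.1]
finger_gap: 0.796
grip_force: 0.0
time_s: 25.73
eef_pos: [0.4751, -0.0029, 0.1346]
eef_rot: [[0.951, 0.31, -0.002], [0.31, -0.951, 0.0], [-0.001, -0.001, -1.0]]
contact_force: [0.4, 1.4, 0.6]
finger_gap: 0.796
grip_force: 0.0
```

View pics/w6.png

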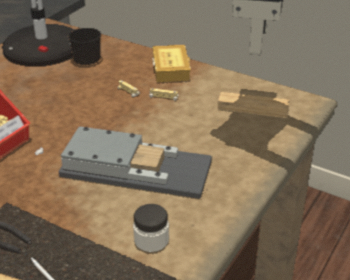

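The stick lies flat on the bench at (253,102), well clear of the jig. The packing is home, and the tin, jar and spacers look undisturbed.

```bash
python3 -c "
from plant import arm
print(arm.finish_job())"
```

```text
the job is handed in; nothing more can be done
None
```

I nudged the packing piece home with the offcut, to a firm stop at about 8 N with no further advance, then laid the offcut flat on the bench clear of the jig and handed the job in at about 26 s; no verdict was returned.

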